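# Reload the heavy-duty stapler on the parts-office desk

### The arm

A 6-joint arm with a two-finger parallel gripper is mounted at the origin on the work surface. World frame = base frame: x ahead of the robot, y to its left, z up, the work surface at z = 0. Lengths are in m, angles in degrees, forces in N, time in s.
With the tool pointing down it reaches from about 0.4 to 0.825 m from the base axis. Payload 7 kg.
Tool frame: the origin (TCP) lies at the very end of the fingers, on their centre line; the grasp point (between the pads) lies 19 mm behind it (ctrl.grasp_offset is the distance from the TCP to the grasp point, in m); z points along the fingers, y is the line along which they close (so a half turn about z gives the same grasp; the last joint's range is limited). The gripper opens to 88 mm and grips with 3 to 60 N. Pads are 19 mm wide; open, the fingers measure 130 mm over their backs; the gripper's body (78 mm by 193 mm) begins 47 mm behind the grasp point.
Start: joints at [88.127, 20.546, 0.682, 0, -70.136, -16.507], TCP at [0.213, 0.641, 0.227] pointing down, gripper open.
Joint ranges: [-176.03, 176.03], [-82.01, 121.73], [-58.28, 71.71], [-173.87, 95.51], [-174.79, -0.11], [-173.66, 173.66]. Speed limits (degrees/s): [136.94, 136.94, 172.46, 180, 180, 180].

### API

Orientations are given as [roll, pitch, yaw] about the fixed x, y, z axes, in that order (R = Rz(yaw) Ry(pitch) Rx(roll)).
In Python, from plant import ctrl gives the robot as it stands. The module is installed in compiled form; this text tells all that it offers.
- The arm moves only by the tool jog_arm, never from a script. Its argument "plan" is a list that holds one entry, the list of rows, each a list of 7 numbers: the opening, from 0 (shut) to 1 (fully open), then the shift along the tool's x, y, z in m, then the turn, a rotation vector about the tool's x, y, z in degrees. A call has 1 to 20 rows; each row is the pose to reach, as a shift and turn from the pose commanded when the call began, along the tool's axes at that moment; what a row does not reach only later rows make up. A row lasts 1/8 s, in which the tool goes at most 62.5 mm and 10.7 degrees, less where a joint would pass 70% of its speed; a pose out of reach is approached as far as the arm can. A call with a gripper value outside its range is refused whole. The fingers move at their own pace and stop on an object; the grip force is fixed at half the most. Time passes only in rows, so rows that repeat a pose let the fingers close. It gives the time, the measured TCP pose, the force, the opening and the grip force at its end, in the units of the state.
- ctrl.get_obs(): the state, without advancing time (a new reading comes with each control period).
- ctrl.snapshot(name): name is "scene" or "top" or "wrist"; returns a dict with "image" (400x640x3 uint8, red, green, blue), "vertical_fov" (degrees; the focal length in pixels is half the picture's height over the tangent of half this angle, whatever the lens; pixels are square), "cx", "cy" (the principal point, pixels), "R" (3x3) and "t" (3): a world point X has camera coordinates R X + t; the wrist camera has in their place "T_tool_cam" (4x4, takes a point from camera to tool coordinates, whose origin is the TCP and whose axes are the flange's). Camera axes: x right, y down, z forward; pixel columns grow to the right and rows downward; lengths in m; the calibration is good to about 2 mm. A picture is of the moment at which its call begins: read the wrist's pose just before it. There is no depth.
- ctrl.close_job(): hands the job in; it is judged then, once.
The state is a dict: "clock": time; "joint_pos": joint angles; "qvel": joint speeds; "tau": joint torques, N m; "tool_pos": TCP position; "orientation": TCP orientation; "force": force on the tool from outside, world axes, zero at the start; "moment": the same for the moment, N m; "opening": finger opening in m; "gripper_force": force on a finger pad.
Only numpy, scipy, OpenCV 4.12 (cv2) and the standard library are available. Lean on these libraries where they do the work, as an engineer would, in place of code of your own. Each camera call takes 0.05 s, during which the arm holds its last target. There are 200 camera calls.

### The job

The heavy-duty stapler's loading rail is pulled out and empty. Take the full staple strip from the desk (the one that is both long and tall; leave the short stub and the low-legged strip), and load it legs down into the rail's channel: press the spring follower back with the strip's end until the strip drops in flat behind the front lip, and let go of it; then slide the rail into the stapler until it latches and stays in. Feel your way: neither jam the strip nor ram the rail against its stop, and leave the other things on the desk where they are.

Things in the scene. Friction and masses are not known exactly. Their poses are not given: they have to be found in the camera images.
- strip: the full staple strip, loose, standing on its legs on the desk, bare steel: 95 mm long (x), 13 mm wide (y), 20 mm tall (z), about 28 g, solid to the touch. Origin: centre of its underside. It fits either way round. The glued wires part if it is pressed against the stapler with more than 30 N.
- strip_short: stub of a strip, 40 mm long, 13 mm wide, 20 mm tall, bare steel, standing on the desk; not to be used. Origin: centre of its underside.
- strip_low: strip with short legs, 95 mm long, 13 mm wide but only 10 mm tall, bare steel, standing on the desk; not to be used. Origin: centre of its underside.
- stapler: front-loading stapler, fixed on the desk. x: from its front (robot's side) to its back; z up; origin on the desk under the housing's mouth. Base plate x -45 to 250 mm, 80 mm wide, 14 mm high (anvil 16). Housing x 0 to 240 mm, 34 mm wide, 34 to 89 mm high; drive block x 65 to 145, 112 high; lever from there up and back to x 295, 260 high. Push it with less than 30 N.
- mouth (a point): on the body of the stapler: centre of the upper edge of the housing's open mouth, 61 mm above the desk, axes as the stapler's. Under it the rail slides into a tunnel 24 mm wide; a seated strip passes 2.7 mm below this edge, a strip that is not fully down catches on it.
- rail_seat (a point): on the sliding rail: where the centre of the strip's underside lies when seated, on the channel's floor, 38 mm above the desk; axes as the stapler's (x along the channel, to the back). The channel is 14.6 mm wide inside (strip 13), square-edged; its 2.5 mm side walls stand 9 mm above the floor, so 11 mm of a seated strip shows above them.
- lip_top (a point): on the rail: middle of the upper inner edge of the lip that closes the channel's front, 47.5 mm in front (-x) of rail_seat and 8 mm above the channel's floor (46 mm above the desk). Ahead of it the thumb pad is as high.
- rail_pad (a point): on the rail: centre of the front face of the black thumb pad at the rail's front end, 38 mm above the desk, 22 mm in front (-x) of lip_top. The pad is 34 mm wide, 17 mm deep and 16 mm high (30 to 46 mm above the desk). Pushing it towards the stapler's +x closes the rail.
- follower_face (a point): centre of the front face (13 mm wide, 20 mm tall, up from the channel's floor) of the steel follower, in the channel in front of the housing. There are only 70 to 80 mm from lip to follower, so it must go back (+x) 15 to 30 mm to let the strip in. Held level with its underside just above the lip, the strip's end meets the upper part of this face.
- follower (a joint): how far the follower is pushed back, m: 0 free, to 0.138. Its spring presses to the front with 3 N, plus 0.035 N per mm (about 7.5 N with the loaded rail fully in). It holds a loaded strip against the lip.
- rail (a joint): how far the rail is pulled out, m: 0 against the hard stop inside, 0.110 fully out; starts 0.100 to 0.108. It slides with 1 N of friction; a loaded rail springs out again unless latched. Closing takes about 5 N, 12 N (along the rail) over the last 15 mm as a sprung catch is pressed down; it snaps in at about 0.002, just before the stop, and then holds the rail at about 0.002.
- mug: white mug with pens, 80 mm across, 98 mm tall (pens to 150 mm); bystander. Origin: centre of its underside.
- clip_cup: dark cup of clips, 76 mm across, 62 mm tall; bystander. Origin: centre of its underside.
- staple_carton: open carton of staple strips, 105 by 80 by 30 mm; bystander. Origin: centre of its underside.
- fitting: brass pipe fitting, 29 mm across, 44 mm tall; bystander. Origin: centre of its underside.
- belt_pulley: black grooved pulley, 80 mm across, 30 mm tall; bystander. Origin: centre of its underside.
- calculator: grey calculator, 130 by 78 by 17 mm; bystander. Origin: centre of its underside.
There are look-alikes about, which are no part of the job. What is shaped like the strip but blue, green or red is not meant.

How it is judged:
By the outcome, as a careful person would: the job done as asked, in the order asked, and still so for the second after the job is handed in, with the robot touching nothing.
It also fails if it takes over 58 s, if anything falls off the work surface, if the arm or the gripper's body presses on something with over 40 N, if the wrist force passes 120 N, or if a joint passes its speed limit or range.

## Working session

There is one attempt and no reset: what is moved stays moved. The work goes in short steps, Python scripts to look and compute and a tool call to move; the robot and the scene stay as the last step left them, time stands still between calls to the robot, and variables do not carry over. Pictures are saved under pics/ and viewed, at most 10 in all, crops included, and the job is handed in when it is done.

Besides the shell and the picture viewer there is one more tool, called after "Emit:" as name([rows], argument=value, ...), one row to a line, values as JSON. jog_arm: Moves the arm, as the interface text tells. Its arguments: {"type":"object","properties":{"plan":{"type":"array","items":{"type":"array","items":{"type":"array","items":{"type":"number"}}}}},"required":["plan"]}

```bash
mkdir -p pics; cat > h.py <<'E'
import numpy as np, cv2
from plant import ctrl
from scipy.spatial.transform import Rotation as Ro
def snap(n,f=None):
    o=ctrl.get_obs(); s=ctrl.snapshot(n); s['f']=200/np.tan(np.radians(s['vertical_fov'])/2)
    if n=='wrist':
        T=np.eye(4);T[:3,:3]=Ro.from_euler('xyz',o['orientation'],degrees=True).as_matrix();T[:3,3]=o['tool_pos']
        W=T@np.array(s['T_tool_cam']); s['R']=W[:3,:3].T; s['t']=-s['R']@W[:3,3]
    s['R']=np.array(s['R']);s['t']=np.array(s['t'])
    if f: cv2.imwrite(f,s['image'][:,:,::-1])
    return s
def ray(s,u,v,z):
    d=s['R'].T@np.array([(u-s['cx'])/s['f'],(v-s['cy'])/s['f'],1]); c=-s['R'].T@s['t']
    return c+d*(z-c[2])/d[2]
def proj(s,X):
    p=s['R']@np.array(X)+s['t']; return np.array([s['cx'],s['cy']])+s['f']*p[:2]/p[2]
E
python3 - <<'E'
from h import *
import pickle
o=ctrl.get_obs(); print({k:np.round(v,3) for k,v in o.items()}, ctrl.grasp_offset)
for n in ('top','scene','wrist'):
    s=snap(n,f'pics/{n}0.png'); pickle.dump(s,open(n+'0.pkl','wb')); print(n,s['f'],s['cx'],s['cy'],(-s['R'].T@s['t']).round(3),s['R'].round(2).tolist())
print(ctrl.snapshot('wrist')['T_tool_cam'])
E
```

```text
{'clock': np.float64(0.0), 'joint_pos': array([ 8.8127e+01,  2.0591e+01,  6.3300e-01, -2.1000e-02, -7.0136e+01,
       -1.6507e+01]), 'qvel': array([ 0.009,  0.036,  0.125, -0.034,  0.093,  0.031]), 'tau': array([-1.0000e-03, -5.8272e+01,  2.9306e+01,  6.9970e+00,  7.0000e-03,
       -0.0000e+00]), 'tool_pos': array([0.213, 0.64 , 0.226]), 'orientation': array([ 1.79905e+02, -8.00000e-03, -1.83870e+01]), 'force': array([-0.758, -0.021,  0.065]), 'moment': array([ 0.006,  0.02 , -0.016]), 'gripper_force': np.float64(0.0), 'opening': np.float64(0.088)} 0.0188
top 451.3644948260829 316.6395706105445 203.17851701594353 [ 0.31  -0.016  1.447] [[-0.01, -1.0, -0.01], [-0.99, 0.01, -0.15], [0.15, 0.0, -0.99]]
scene 477.9961452568519 324.6882173565955 202.56960249366665 [ 1.493 -0.654  0.852] [[0.56, 0.83, -0.0], [0.46, -0.31, -0.83], [-0.69, 0.46, -0.55]]
wrist 313.9244169365324 319.48729027431136 201.72890447119417 [0.278 0.62  0.382] [[-0.32, -0.95, 0.0], [-0.92, 0.31, 0.26], [-0.24, 0.08, -0.97]]
[[-1.88054516e-04 -9.66588860e-01 -2.56331702e-01  6.85883289e-02]
 [ 9.99999967e-01 -1.37096096e-04 -2.16668286e-04 -1.54414851e-03]
 [ 1.74287076e-04 -2.56331734e-01  9.66588854e-01 -1.56621411e-01]
 [ 0.00000000e+00  0.00000000e+00  0.00000000e+00  1.00000000e+00]]
```

View pics/top0.png

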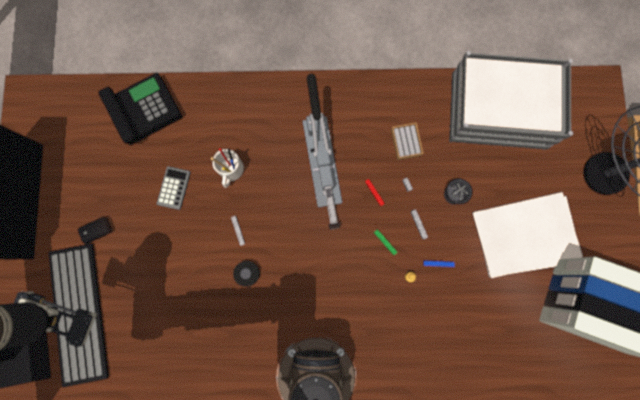

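View pics/scene0.png

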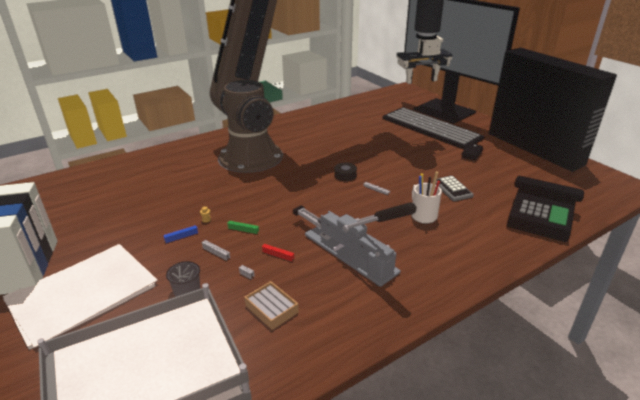

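The top view shows grey strips at (238,230) and (419,223), and a stub at (407,184). The blue (439,264), green (386,242) and red (375,192) ones are look-alikes. The stapler is at about (320,165), with its pad at about (334,222). In the scene view the grey strips are at (376,188), which looks thin, and (215,249), which looks tall; the stub is at (246,271). I'll check the two long ones close up.

```bash
python3 - <<'E'
from h import *
import pickle
S=pickle.load(open('scene0.pkl','rb'));T=pickle.load(open('top0.pkl','rb'))
c=lambda s,u,v,w=33,h=25:cv2.resize(s['image'][v-h:v+h,u-w:u+w,::-1],(396,300),interpolation=cv2.INTER_CUBIC)
cv2.imwrite('pics/crop1.png',np.vstack([np.hstack([c(S,376,188),c(S,215,249)]),np.hstack([c(T,328,200),c(T,419,223)])]))
for nm,u,v in [('left',238,230),('right',419,223),('stub',407,184)]:
    im=T['image'].astype(int); m=((im.max(2)-im.min(2)<40)&(im.mean(2)>95)).astype(np.uint8)
    n,l,st,ce=cv2.connectedComponentsWithStats(m); i=l[v,u]; pts=np.argwhere(l==i)[:,::-1].astype(np.float32)
    r=cv2.minAreaRect(pts); c0=ray(T,*r[0],.02); b=cv2.boxPoints(r); w=np.array([ray(T,*p,.02)[:2] for p in b])
    e=[w[1]-w[0],w[2]-w[1]]; e=max(e,key=np.linalg.norm)
    print(nm,i,r,c0.round(4),[np.linalg.norm(x).round(4) for x in (w[1]-w[0],w[2]-w[1])],np.degrees(np.arctan2(e[1],e[0])), 'scene px', proj(S,c0), 'w/ z.01',proj(S,ray(T,*r[0],.01)))
E
```

```text
left 58 ((237.45001220703125, 230.35000610351562), (30.041637420654297, 5.6921000480651855), 71.56504821777344) [0.4495 0.2423 0.02  ] [np.float64(0.018), np.float64(0.0964)] -161.00180056476637 scene px [375.10225234 183.60398991] w/ z.01 [375.54084982 186.12056449]
right 57 ((418.9741516113281, 223.93968200683594), (31.382244110107422, 6.302709579467773), 66.80140686035156) [ 0.4622 -0.334   0.02  ] [np.float64(0.0203), np.float64(0.0988)] -159.4478273670106 scene px [214.92528044 246.19347072] w/ z.01 [214.79162871 249.49368652]
stub 51 ((407.300048828125, 184.1000213623047), (13.86362075805664, 5.813776969909668), 63.43495178222656) [ 0.5914 -0.3027  0.02  ] [np.float64(0.019), np.float64(0.0448)] -156.13822565181394 scene px [245.79710075 267.84981284] w/ z.01 [245.79100665 271.4448572 ]
```

View pics/crop1.png

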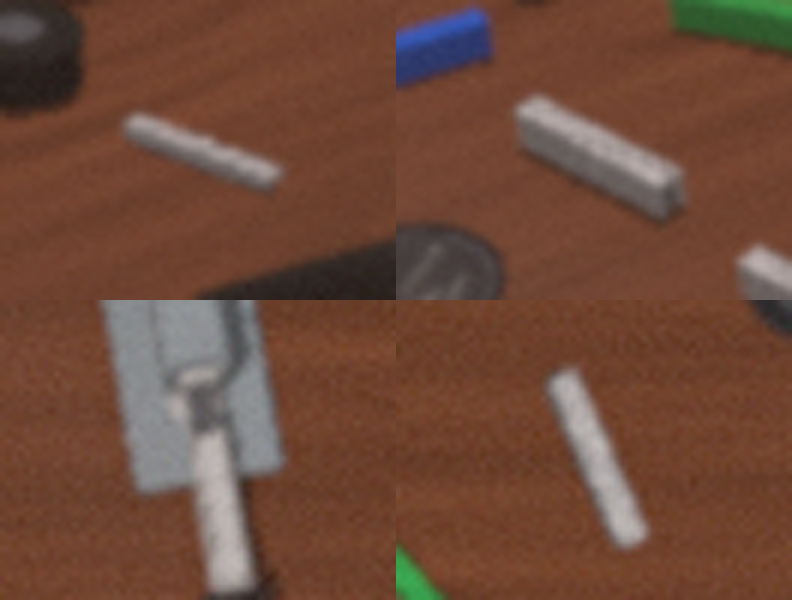

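In the crop the left strip (238,230) is low. The right one, at top (419,223) and scene (215,249), is the tall, long, bare-steel strip, so I choose it: centre about (0.462,-0.334), yaw about 20.5°. I'll move there, stopping near the stapler's front for a wrist picture.

```bash
cat >> h.py <<'E'
def rel(targets):
    """targets: list of (xyz, yaw) tool-down -> shift in present tool axes & turn"""
    o=ctrl.get_obs(); R0=Ro.from_euler('xyz',o['orientation'],degrees=True); p=np.array(o['tool_pos'])
    for X,yaw in targets:
        R=Ro.from_euler('xyz',[180,0,yaw],degrees=True)
        print(X,yaw,'->',(R0.inv().apply(np.array(X)-p)).round(4),(R0.inv()*R).as_rotvec(degrees=True).round(2))
E
python3 - <<'E'
from h import *
import pickle
T=pickle.load(open('top0.pkl','rb'))
print(ray(T,336,225,.04),ray(T,322,190,.06))
rel([((.40,.40,.25),-18.4),((.46,.10,.25),-10),((.44,0.06,.25),8),((.44,-.05,.25),8)])
E
```

```text
[ 0.46021657 -0.06993116  0.04      ] [ 0.56853361 -0.02756528  0.06      ]
(0.4, 0.4, 0.25) -18.4 -> [ 0.2535  0.169  -0.0238] [ 0.06 -0.01  0.02]
(0.46, 0.1, 0.25) -10 -> [ 0.405   0.4348 -0.0235] [ 0.06 -0.   -8.38]
(0.44, 0.06, 0.25) 8 -> [ 0.3986  0.479  -0.0235] [ 6.000e-02  1.000e-02 -2.638e+01]
(0.44, -0.05, 0.25) 8 -> [ 0.4333  0.5834 -0.0234] [ 6.000e-02  1.000e-02 -2.638e+01]
```

Emit:
jog_arm([
  [[1, 0.045, 0.03, -0.01, 0, 0, 0], [1, 0.09, 0.06, -0.024, 0, 0, 0], [1, 0.14, 0.09, -0.024, 0, 0, -2], [1, 0.18, 0.12, -0.024, 0, 0, -4], [1, 0.22, 0.15, -0.024, 0, 0, -6], [1, 0.26, 0.185, -0.024, 0, 0, -8], [1, 0.295, 0.23, -0.024, 0, 0, -10], [1, 0.32, 0.28, -0.024, 0, 0, -13], [1, 0.345, 0.33, -0.024, 0, 0, -16], [1, 0.37, 0.38, -0.024, 0, 0, -19], [1, 0.39, 0.435, -0.024, 0, 0, -22], [1, 0.41, 0.49, -0.024, 0, 0, -25], [1, 0.43, 0.54, -0.024, 0, 0, -26.4], [1, 0.445, 0.58, -0.024, 0, 0, -26.4], [1, 0.445, 0.58, -0.024, 0, 0, -26.4], [1, 0.445, 0.58, -0.024, 0, 0, -26.4]],
])

```text
clock: 2.2
tool_pos: [0.4522, -0.0502, 0.2505]
orientation: [-180.0, -0.0, 8.0]
force: [1.4, 0.2, -0.2]
opening: 0.0877
gripper_force: 0.0
```

```bash
python3 - <<'E'
from h import *
import pickle
s=snap('wrist','pics/w1.png'); pickle.dump(s,open('w1.pkl','wb'))
E
```

```text
(no output)
```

View pics/w1.png

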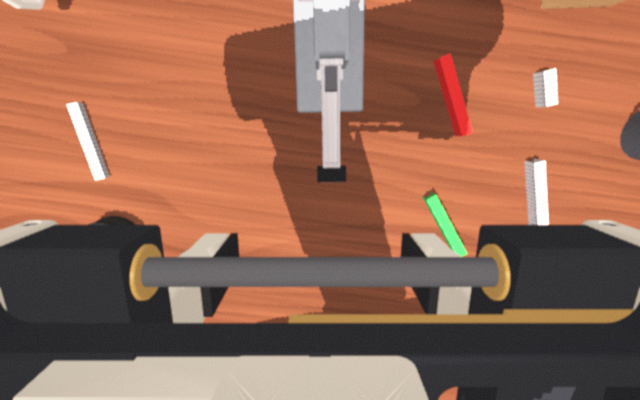

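The wrist view shows the rail pointing at the robot: pad at about (332,174), mouth and follower at about (331,75), base plate edge at y≈110. The tall strip is at about (537,190). I'll measure the details.

```bash
python3 - <<'E'
from h import *
import pickle
s=pickle.load(open('w1.pkl','rb'))
cv2.imwrite('pics/w1c.png',cv2.resize(s['image'][45:195,280:380,::-1],(400,600),interpolation=cv2.INTER_CUBIC))
g=s['image'].astype(int)
for v in (112,120,130,140,150,160):
    print(v,g[v,316:348].sum(1)//3)
print('col',[int(x) for x in g[60:190,330:333].mean((1,2))])
for p in [(332,182),(332,168),(330,92)]: print(ray(s,*p,.046).round(4))
print('base corners',ray(s,298,110,.014),ray(s,363,110,.014))
E
```

```text
112 [105 105 107 105 106 140 187 204 208 208 205 208 209 213 210 212 214 214
 218 218 208 195 194 182 133  91  88  88  89  91  92  89]
120 [ 75  76  77  70  75 111 164 197 205 209 204 207 208 212 212 210 213 213
 216 216 206 197 196 181 127  83  77  76  77  74  79  75]
130 [ 76  79  81  78  80 110 158 192 204 205 205 205 207 208 213 212 211 211
 214 216 213 203 200 183 124  86  76  76  80  80  75  80]
140 [ 77  80  83  81  85 106 151 190 202 209 205 205 207 206 210 212 208 210
 213 215 210 201 195 178 129  86  81  84  80  83  85  82]
150 [ 83  83  81  81  83  93 137 185 200 205 206 204 205 204 210 211 209 210
 213 215 208 197 197 182 126  86  75  73  78  76  72  72]
160 [ 86  88  87  87  86  99 138 184 201 206 206 203 203 204 208 209 209 208
 211 213 209 198 197 183 138  88  81  79  78  74  79  75]
col [219, 221, 221, 216, 194, 161, 126, 108, 106, 105, 107, 106, 105, 106, 106, 106, 106, 103, 105, 105, 106, 105, 106, 104, 106, 104, 105, 105, 104, 99, 95, 133, 187, 211, 215, 215, 215, 215, 215, 215, 213, 214, 213, 214, 213, 212, 213, 213, 212, 214, 213, 214, 212, 213, 212, 212, 211, 213, 210, 212, 212, 211, 212, 210, 210, 209, 211, 209, 210, 210, 212, 210, 209, 211, 210, 210, 210, 209, 211, 209, 210, 209, 209, 210, 210, 210, 209, 210, 209, 209, 210, 209, 210, 209, 207, 210, 209, 209, 208, 208, 209, 202, 191, 189, 197, 200, 188, 147, 89, 49, 33, 34, 38, 37, 36, 36, 35, 35, 34, 37, 38, 53, 73, 84, 82, 79, 79, 80, 84, 82]
[ 0.4515 -0.0634  0.046 ]
[ 0.4678 -0.061   0.046 ]
[ 0.5499 -0.0465  0.046 ]
base corners [ 0.52684934 -0.01201763  0.014     ] [ 0.53765973 -0.0894244   0.014     ]
```

View pics/w1c.png

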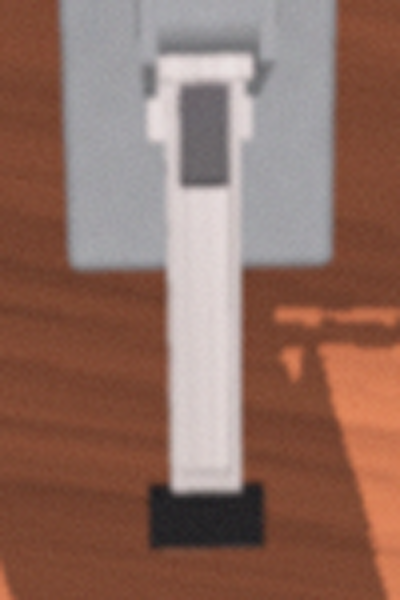

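The crop shows the follower's front edge at v≈91.5 and the lip's inner edge at v≈162. The rail edges are at u≈321.5 and 340, and the pad's front edge is at v≈182.

```bash
python3 - <<'E'
from h import *
import pickle
s=pickle.load(open('w1.pkl','rb')); g=s['image'].astype(float).mean(2)
L=[];Rr=[]
for v in range(114,160,2):
    r=g[v]; a=[u+(145-r[u])/(r[u+1]-r[u]) for u in range(314,330) if r[u]<145<=r[u+1]][0]; b=[u+(145-r[u])/(r[u+1]-r[u]) for u in range(334,346) if r[u]>=145>r[u+1]][0]
    L.append(ray(s,a,v,.047)[:2]);Rr.append(ray(s,b,v,.047)[:2])
L=np.array(L);Rr=np.array(Rr);C=(L+Rr)/2
f=lambda A:np.degrees(np.arctan(np.polyfit(A[:,0],A[:,1],1)[0]))
print('yaw L,R,C',f(L),f(Rr),f(C),'width',np.linalg.norm(L-Rr,axis=1).mean(), 'center',C.mean(0))
for n,v,z in [('foll',91.3,.058),('lip',162,.046),('padfront',181.7,.046),('base',111,.014)]:
    print(n,ray(s,331,v,z).round(4))
k=C.mean(0);y=np.radians(8)
n=np.array([-np.sin(y),np.cos(y)]); print('lateral',n@k, 'lat of base mid',n@np.array([.5323,-.0507]))
d=np.array([np.cos(y),np.sin(y)])
for v,z in [(91.3,.058),(162,.046),(168.5,.046),(181.7,.046)]: print(d@ray(s,331,v,z)[:2])
# strip
m=(g>150).astype(np.uint8); nn,l,st,ce=cv2.connectedComponentsWithStats(m); i=l[190,538]; print(st[i])
for p in [(527,162),(546,160)]: print(ray(s,*p,.02).round(4))
rel([((.462,-.334,.15),20.5)])
E
```

```text
yaw L,R,C 8.96878494161707 9.017447010098483 8.993339369468929 width 0.020051373919160467 center [ 0.50339807 -0.0542054 ]
foll [ 0.5497 -0.0472  0.058 ]
lip [ 0.4745 -0.0588  0.046 ]
padfront [ 0.4517 -0.0622  0.046 ]
base [ 0.5312 -0.0515  0.014 ]
lateral -0.12373734871360015 lat of base mid -0.12428843272624045
0.53780026063717
0.4617132803374452
0.45418155059941545
0.43863628926339127
[ 523  159   27   67 1468]
[ 0.5047 -0.2997  0.02  ]
[ 0.5103 -0.3221  0.02  ]
(0.462, -0.334, 0.15) 20.5 -> [-0.0301  0.2829  0.1005] [-1.000e-02 -1.000e-02 -1.247e+01]
```

Emit:
jog_arm([
  [[1, 0, 0.05, 0, 0, 0, -3], [1, -0.01, 0.11, 0.02, 0, 0, -6], [1, -0.015, 0.165, 0.05, 0, 0, -9], [1, -0.025, 0.225, 0.08, 0, 0, -12], [0.5, -0.03, 0.283, 0.1, 0, 0, -12.5], [0.5, -0.03, 0.283, 0.1, 0, 0, -12.5], [0.5, -0.03, 0.283, 0.1, 0, 0, -12.5]],
])

```text
clock: 3.12
tool_pos: [0.4623, -0.3341, 0.15]
orientation: [-180.0, 0.1, 20.5]
force: [0.9, 0.2, -0.1]
opening: 0.0632
gripper_force: 0.0
```

```bash
python3 - <<'E'
from h import *
import pickle
s=snap('wrist','pics/w2.png'); pickle.dump(s,open('w2.pkl','wb')); g=s['image'].astype(float)
print(proj(s,[.462,-.334,.02]))
m=((g.mean(2)>140)&(g.max(2)-g.min(2)<40)).astype(np.uint8); nn,l,st,ce=cv2.connectedComponentsWithStats(m)
for i in range(1,nn):
    if st[i,4]>400:
        r=cv2.minAreaRect(np.argwhere(l==i)[:,::-1].astype(np.float32)); w=np.array([ray(s,*p,.02)[:2] for p in cv2.boxPoints(r)])
        e=max([w[1]-w[0],w[2]-w[1]],key=np.linalg.norm)
        print(st[i],r,w.mean(0).round(4),np.linalg.norm(w[1]-w[0]).round(4),np.linalg.norm(w[2]-w[1]).round(4),np.degrees(np.arctan2(e[1],e[0])).round(2))
E
```

```text
[320.84734458 195.34235489]
[   0    0   82   80 2111] ((40.5, 39.5), (79.0, 81.0), 90.0) [ 0.5042 -0.0689] 0.0655 0.0609 -69.51
[331  12  18  56 929] ((339.5, 39.5), (55.0, 17.0), 90.0) [ 0.5917 -0.3018] 0.0138 0.0416 -158.15
[477 112  68  66 932] ((514.6080322265625, 147.85134887695312), (52.07894515991211, 65.09868621826172), 54.46232223510742) [ 0.5641 -0.4824] 0.0534 0.0497 -31.72
[ 313  142   16  100 1495] ((320.5, 191.5), (99.0, 15.0), 90.0) [ 0.4635 -0.3331] 0.0135 0.0953 -159.09
[   0  220   61  103 4166] ((30.0, 271.0), (102.0, 60.0), 90.0) [ 0.2836 -0.0881] 0.0577 0.1154 -171.49
[ 548  220   92  103 4165] ((598.8846435546875, 271.5769348144531), (103.07286071777344, 89.67711639404297), 82.87498474121094) [ 0.4839 -0.6242] 0.0834 0.1196 -138.74
[207 234  45  24 686] ((229.0, 245.5), (23.0, 44.0), 90.0) [ 0.3828 -0.2674] 0.0428 0.0243 -69.45
[388 234  45  24 664] ((410.0, 245.5), (44.0, 23.0), 0.0) [ 0.4452 -0.4337] 0.0243 0.0427 -69.45
[207 286  27  37 858] ((220.21722412109375, 303.88934326171875), (37.84394073486328, 23.62982749938965), 84.80557250976562) [ 0.3169 -0.2772] 0.0243 0.0441 -158.99
[407 286  26  28 635] ((419.2724304199219, 299.2310485839844), (23.6679630279541, 28.318510055541992), 4.763641834259033) [ 0.3943 -0.4676] 0.0327 0.0242 20.4
[   12   356   417    44 16521] ((220.0, 377.5), (416.0, 43.0), 0.0) [ 0.2271 -0.3022] 0.06 0.4525 -69.41
[562 387  44  13 534] ((583.5, 393.0), (12.0, 43.0), 90.0) [ 0.3513 -0.6913] 0.048 0.0171 -69.4
```

View pics/w2.png

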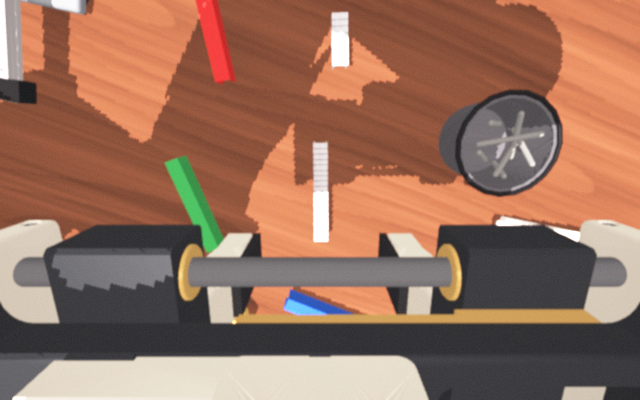

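The wrist view shows the tall strip centred at (320,191), 95×13.5 mm on the z=0.02 plane, which matches. The stub is at (340,40), and the coloured bars are clear of the fingers. Next I grasp it by the upper half only.

Emit:
jog_arm([
  [[0.45, 0.001, 0, 0.05, 0, 0, 0], [0.45, 0.001, 0, 0.1, 0, 0, 0], [0.45, 0.001, 0, 0.13, 0, 0, 0], [0.45, 0.001, 0, 0.1392, 0, 0, 0], [0.45, 0.001, 0, 0.1392, 0, 0, 0], [0, 0.001, 0, 0.1392, 0, 0, 0], [0, 0.001, 0, 0.1392, 0, 0, 0], [0, 0.001, 0, 0.1392, 0, 0, 0], [0, 0.001, 0, 0.1392, 0, 0, 0], [0, 0.001, 0, 0.1392, 0, 0, 0]],
])

```text
clock: 4.42
tool_pos: [0.4633, -0.3345, 0.012]
orientation: [180.0, -0.0, 20.5]
force: [-0.6, 2.1, 6.4]
opening: 0.013
gripper_force: 30.0
```

Emit:
jog_arm([
  [[0, 0, 0, -0.01, 0, 0, 0], [0, 0, 0, -0.04, 0, 0, 0], [0, 0, 0, -0.1, 0, 0, 0], [0, 0, 0, -0.13, 0, 0, 0], [0, 0, 0, -0.13, 0, 0, 0]],
])

```text
clock: 5.05
tool_pos: [0.4645, -0.3349, 0.1448]
orientation: [179.8, -0.3, 20.5]
force: [0.0, -1.0, -1.1]
opening: 0.0125
gripper_force: 30.0
```

```bash
python3 - <<'E'
from h import *
o=ctrl.get_obs(); print(o['force'],o['opening'],o['tool_pos'])
rel([((.495,-.0555,.14),8.7),((.495,-.0555,.12),8.7)])
E
```

```text
[ 0.03674414 -0.95459807 -1.14216542] 0.012488872798498817 [ 0.46449301 -0.33493079  0.14483795]
(0.495, -0.0555, 0.14) 8.7 -> [ 0.1265 -0.251   0.0044] [ 0.19 -0.27 11.83]
(0.495, -0.0555, 0.12) 8.7 -> [ 0.1265 -0.2511  0.0244] [ 0.19 -0.27 11.83]
```

Emit:
jog_arm([
  [[0, 0.02, -0.05, 0, 0, 0, 2], [0, 0.05, -0.1, 0, 0, 0, 4], [0, 0.08, -0.15, 0, 0, 0, 7], [0, 0.105, -0.2, 0, 0, 0, 10], [0, 0.127, -0.25, 0, 0, 0, 11.8], [0, 0.127, -0.25, 0.021, 0, 0, 11.8], [0, 0.127, -0.25, 0.021, 0, 0, 11.8], [0, 0.127, -0.25, 0.021, 0, 0, 11.8], [0, 0.127, -0.25, 0.021, 0, 0, 11.8]],
])

```text
clock: 6.18
tool_pos: [0.4945, -0.0563, 0.1209]
orientation: [180.0, -0.0, 8.6]
force: [0.4, 0.4, -0.1]
opening: 0.0128
gripper_force: 30.0
```

```bash
python3 - <<'E'
from h import *
import pickle
s=snap('wrist','pics/w3.png'); pickle.dump(s,open('w3.pkl','wb'))
o=ctrl.get_obs(); print(o['force'],o['opening'],o['tool_pos'],o['orientation'])
print(proj(s,[.4745,-.0588,.046]),proj(s,[.5497,-.0471,.058]),proj(s,np.array(o['tool_pos'])+[0,0,.008]))
cv2.imwrite('pics/w3c.png',cv2.resize(s['image'][100:320,200:440,::-1],(654,600),interpolation=cv2.INTER_CUBIC))
E
```

```text
[-0.44725831  0.23887753 -0.71916644] 0.012454528825779248 [ 0.49449349 -0.05624318  0.12082678] [ 1.79999595e+02 -3.74759262e-02  8.64989267e+00]
[320.73891153 236.39217426] [320.51341031 138.73028198] [322.23295865 257.96414295]
```

View pics/w3c.png

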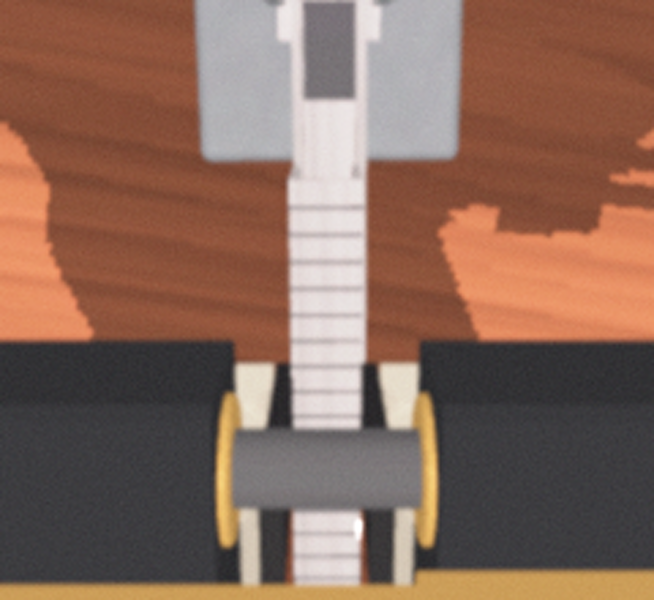

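The crop shows the strip lined up with the rail, its back end at crop (327,178), and the follower's front edge at crop (329,100). Now I'll get numeric offsets.

```bash
python3 - <<'E'
from h import *
import pickle
s=pickle.load(open('w3.pkl','rb')); g=s['image'].astype(float); gg=g.mean(2)
o=dict(p=np.array([.4945,-.0562,.1208]),yaw=8.65)
y=np.radians(8.65); d=np.array([np.cos(y),np.sin(y)]); n=np.array([-np.sin(y),np.cos(y)])
sat=g.max(2)-g.min(2)
def edges(v,thr=150):
    r=gg[v]; u=321
    a=321
    while r[a]>thr: a-=1
    b=321
    while r[b]>thr: b+=1
    return a+(thr-r[a])/(r[a+1]-r[a]), b-1+(r[b-1]-thr)/(r[b-1]-r[b])
def fit(rows,z,nm):
    A=np.array([[ray(s,e,v,z)[:2] for e in edges(v)] for v in rows]); C=A.mean(1)-o['p'][:2]
    k=np.polyfit(C@d,C@n,1); print(nm,'width',np.linalg.norm(A[:,0]-A[:,1],axis=1).mean().round(4),'lat at mean',(C@n).mean().round(5),'slope deg',np.degrees(np.arctan(k[0])).round(2),'at along',(C@d).mean().round(4),'lat@0',k[1].round(5))
fit(range(140,145),.047,'rail near'); fit(range(147,163,1),.047,'rail')
fit(range(170,230,2),.1288,'strip')
print([int(x) for x in gg[125:175,318:324].mean(1)])
for nm,v,z in [('strip rear',165,.1288),('foll',136.7,.058)]: print(nm,(ray(s,321,v,z)[:2]-o['p'][:2])@d)
E
```

```text
rail near width 0.0675 lat at mean 0.00076 slope deg 0.7 at along 0.053 lat@0 0.00011
rail width 0.0522 lat at mean 0.00099 slope deg -1.69 at along 0.0439 lat@0 0.00229
strip width 0.0139 lat at mean 0.00121 slope deg 0.42 at along 0.0311 lat@0 0.00098
[117, 117, 118, 116, 117, 116, 117, 117, 116, 119, 133, 175, 211, 224, 227, 227, 227, 226, 227, 227, 226, 227, 226, 226, 226, 227, 226, 226, 227, 225, 227, 225, 226, 225, 225, 225, 225, 226, 224, 223, 222, 223, 224, 225, 226, 225, 225, 225, 224, 218]
strip rear 0.047953779033522985
foll 0.05730828194064795
```

```bash
python3 - <<'E'
from h import *
import pickle
s=pickle.load(open('w3.pkl','rb')); gg=s['image'].astype(float).mean(2)
p=np.array([.4945,-.0562]); y=np.radians(8.65); d=np.array([np.cos(y),np.sin(y)]); n=np.array([-np.sin(y),np.cos(y)])
print(gg[150,300:344].astype(int))
def ed(r,a,b,t):
    sg=1 if b>a else -1; u=a
    while r[u]>t: u+=sg
    return u-sg*(t-r[u])/(r[u-sg]-r[u])
for t in (195,):
  C=np.array([[ray(s,ed(gg[v],321,0,t),v,.047)[:2],ray(s,ed(gg[v],321,640,t),v,.047)[:2]] for v in range(140,163)])-p
  print(t,'width',np.linalg.norm(C[:,0]-C[:,1],axis=1).mean(),'lat',(C.mean(1)@n).round(5)[::4],np.degrees(np.polyfit(C.mean(1)@d,C.mean(1)@n,1)[0]))
# follower block, dark
F=[]
for v in range(112,134,3):
    r=-gg[v]; a,b=ed(r,321,0,-160),ed(r,321,640,-160); F.append(((ray(s,a,v,.058)[:2]+ray(s,b,v,.058)[:2])/2-p))
F=np.array(F); print('foll lat',(F@n).round(5),np.degrees(np.polyfit(F@d,F@n,1)[0]))
E
```

```text
[178 180 178 181 180 180 183 197 211 216 215 214 222 223 220 220 223 226
 228 227 227 225 227 226 228 228 229 229 228 224 216 216 216 214 201 188
 183 183 179 182 184 182 182 179]
195 width 0.01936046377592265 lat [0.00068 0.00078 0.00063 0.00044 0.00058 0.00044] -0.8938225572361562
foll lat [0.00085 0.00086 0.00083 0.00077 0.00068 0.00068 0.00076 0.00073] 0.6272652394261876
```

Emit:
jog_arm([
  [[0, 0, 0.0005, 0.02, 0, 0, 0], [0, 0, 0.0005, 0.04, 0, 0, 0], [0, 0, 0.0005, 0.055, 0, 0, 0], [0, 0, 0.0005, 0.06, 0, 0, 0], [0, 0, 0.0005, 0.06, 0, 0, 0], [0, 0, 0.0005, 0.06, 0, 0, 0]],
])

```text
clock: 6.98
tool_pos: [0.4948, -0.056, 0.0609]
orientation: [180.0, -0.1, 8.7]
force: [0.5, 0.1, -0.2]
opening: 0.0122
gripper_force: 30.0
```

Emit:
jog_arm([
  [[0, 0.004, 0, 0, 0, 0, 0], [0, 0.008, 0, 0, 0, 0, 0], [0, 0.011, 0, 0, 0, 0, 0], [0, 0.014, 0, 0, 0, 0, 0], [0, 0.014, 0, 0, 0, 0, 0]],
])

```text
clock: 7.6
tool_pos: [0.5078, -0.0541, 0.0601]
orientation: [180.0, 0.1, 8.7]
force: [-2.8, -0.1, 0.9]
opening: 0.0125
gripper_force: 30.0
```

Emit:
jog_arm([
  [[0, 0.004, 0, 0, 0, 0, 0], [0, 0.008, 0, 0, 0, 0, 0], [0, 0.012, 0, 0, 0, 0, 0], [0, 0.016, 0, 0, 0, 0, 0], [0, 0.02, 0, 0, 0, 0, 0], [0, 0.02, 0, 0, 0, 0, 0], [0, 0.02, 0, 0, 0, 0, 0]],
])

```text
clock: 8.48
tool_pos: [0.5279, -0.0509, 0.0603]
orientation: [-180.0, 0.0, 8.7]
force: [-3.1, -0.1, 1.0]
opening: 0.0123
gripper_force: 30.0
```

```bash
python3 - <<'E'
from h import *
import pickle
s=snap('wrist'); pickle.dump(s,open('w4.pkl','wb'))
o=ctrl.get_obs(); print(o['force'],o['opening'],o['tool_pos'],o['orientation'])
a=cv2.resize(s['image'][60:200,230:410,::-1],(514,400),interpolation=cv2.INTER_CUBIC)
t=snap('top'); b=cv2.resize(t['image'][180:240,300:360,::-1],(280,280),interpolation=cv2.INTER_CUBIC); b=np.vstack([b,np.zeros((120,280,3),np.uint8)])
cv2.imwrite('pics/w4c.png',np.hstack([a,b]))
E
```

```text
[-3.29975434 -0.0033852   1.06112028] 0.012317642109168189 [ 0.52786994 -0.05093091  0.06034581] [-1.79997945e+02  1.65401288e-03  8.71897446e+00]
```

View pics/w4c.png

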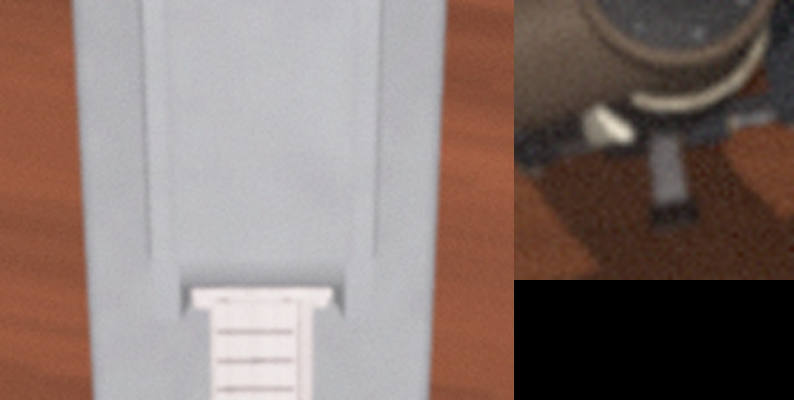

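```bash
python3 - <<'E'
from h import *
import pickle
s=pickle.load(open('w4.pkl','rb')); g=s['image'].astype(int)
for v in (172,180,190,200,210): print(v,g[v,296:346].mean(1).astype(int).tolist())
p=np.array([.5279,-.0509]); y=np.radians(8.7); n=np.array([-np.sin(y),np.cos(y)]); d=np.array([np.cos(y),np.sin(y)])
for u in (300,310,320,330,340): print(u,(ray(s,u,190,.047)[:2]-p)@n,(ray(s,u,190,.0683)[:2]-p)@n)
for v in (158,162,165,170): print(v,(ray(s,320,v,.061)[:2]-p)@d,(ray(s,320,v,.0683)[:2]-p)@d)
cv2.imwrite('pics/w4d.png',cv2.resize(s['image'][155:245,290:350,::-1],(400,600),interpolation=cv2.INTER_CUBIC))
E
```

```text
172 [182, 182, 183, 180, 182, 183, 187, 200, 219, 227, 230, 231, 231, 228, 229, 231, 232, 231, 231, 231, 232, 230, 229, 230, 230, 231, 232, 233, 233, 232, 232, 231, 232, 234, 233, 232, 233, 229, 216, 218, 223, 224, 220, 202, 191, 184, 185, 183, 187, 187]
180 [182, 182, 182, 184, 182, 182, 181, 196, 217, 226, 231, 231, 231, 226, 228, 230, 230, 233, 231, 231, 232, 230, 230, 230, 230, 232, 233, 233, 233, 233, 232, 232, 231, 233, 232, 233, 232, 227, 213, 217, 222, 223, 218, 203, 188, 184, 181, 185, 184, 181]
190 [184, 182, 184, 182, 187, 185, 186, 195, 213, 223, 231, 231, 230, 229, 229, 229, 232, 231, 231, 232, 231, 230, 229, 230, 230, 231, 232, 233, 233, 233, 231, 232, 232, 234, 233, 232, 231, 222, 212, 216, 222, 222, 218, 203, 189, 185, 185, 188, 186, 185]
200 [185, 184, 187, 186, 189, 188, 189, 196, 209, 223, 228, 231, 231, 227, 226, 228, 230, 231, 229, 230, 229, 230, 230, 228, 228, 230, 232, 234, 231, 231, 231, 231, 232, 233, 232, 231, 232, 225, 212, 213, 221, 222, 214, 195, 182, 184, 185, 186, 184, 185]
210 [186, 188, 184, 185, 187, 185, 186, 191, 205, 220, 226, 230, 230, 227, 226, 228, 229, 230, 230, 230, 231, 232, 230, 227, 228, 231, 231, 232, 232, 232, 233, 231, 231, 232, 231, 234, 232, 226, 215, 215, 220, 220, 215, 196, 189, 190, 188, 187, 187, 188]
300 0.012210147508482906 0.010842081214369338
310 0.006664096855340008 0.005991121347664133
320 0.00111828437993978 0.0011403698077022354
330 -0.004427289933060422 -0.0037101734189360913
340 -0.00997262609900194 -0.008560508345669446
158 0.05037972077648139 0.05126476100585829
162 0.048395325588055836 0.04937325493689924
165 0.046898498868683476 0.04794649435998053
170 0.044387379120625264 0.04555291959672818
```

View pics/w4d.png

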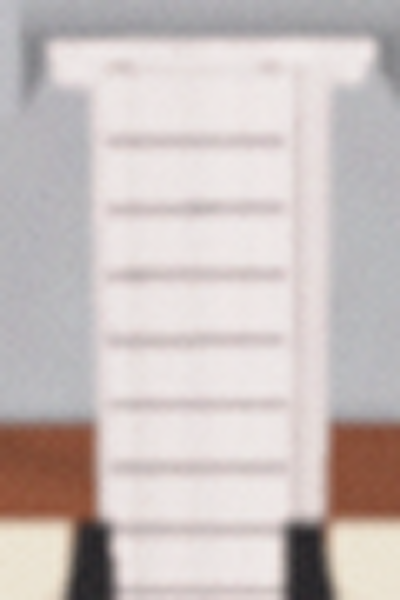

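The close crop shows the strip in the rail, about 0.8 mm off to the left (strip centre u≈319.9, rail centre u≈321.3). Its back end is just short of the mouth. I'll correct that, back off 3 mm, then lower gently.

Emit:
jog_arm([
  [[0, -0.002, 0.0008, 0, 0, 0, 0], [0, -0.003, 0.0008, 0, 0, 0, 0], [0, -0.003, 0.0008, 0.0015, 0, 0, 0], [0, -0.003, 0.0008, 0.003, 0, 0, 0], [0, -0.003, 0.0008, 0.004, 0, 0, 0], [0, -0.003, 0.0008, 0.004, 0, 0, 0]],
])

```text
clock: 9.32
tool_pos: [0.5251, -0.0523, 0.0563]
orientation: [180.0, 0.0, 8.7]
force: [-4.3, -1.1, 2.3]
opening: 0.0122
gripper_force: 30.0
```

Emit:
jog_arm([
  [[0, 0, 0, 0.0015, 0, 0, 0], [0, 0, 0, 0.003, 0, 0, 0], [0, 0, 0, 0.0045, 0, 0, 0], [0, 0, 0, 0.0045, 0, 0, 0]],
])

```text
clock: 9.82
tool_pos: [0.525, -0.0522, 0.0517]
orientation: [180.0, 0.0, 8.7]
force: [-3.8, -1.2, 1.5]
opening: 0.0127
gripper_force: 30.0
```

Emit:
jog_arm([
  [[0, 0, 0, 0.001, 0, 0, 0], [0, 0, 0, 0.002, 0, 0, 0], [0, 0, 0, 0.0025, 0, 0, 0], [0, 0, 0, 0.0025, 0, 0, 0]],
])

```text
clock: 10.32
tool_pos: [0.5257, -0.0521, 0.0499]
orientation: [180.0, -0.1, 8.7]
force: [-4.0, -0.7, 6.7]
opening: 0.0125
gripper_force: 30.0
```

Emit:
jog_arm([
  [[0, 0, 0, -0.0005, 0, 0, 0], [0.35, 0, 0, -0.0005, 0, 0, 0], [0.35, 0, 0, -0.0005, 0, 0, 0], [0.35, 0, 0, -0.0005, 0, 0, 0], [0.35, 0, 0, -0.0005, 0, 0, 0], [0.35, 0, 0, -0.02, 0, 0, 0], [0.35, 0, 0, -0.05, 0, 0, 0], [0.35, -0.04, 0, -0.09, 0, 0, 0], [0.35, -0.09, 0, -0.12, 0, 0, 0], [0.35, -0.11, 0, -0.12, 0, 0, 0], [0.35, -0.11, 0, -0.12, 0, 0, 0]],
])

```text
clock: 11.7
tool_pos: [0.4155, -0.0689, 0.1696]
orientation: [-180.0, -0.1, 8.7]
force: [0.4, 0.1, -0.4]
opening: 0.0305
gripper_force: 0.0
```

```bash
python3 - <<'E'
from h import *
import pickle
s=snap('wrist'); pickle.dump(s,open('w5.pkl','wb'))
o=ctrl.get_obs(); print(o['force'],o['opening'],o['tool_pos'],o['orientation'])
q=proj(s,[.4745,-.0588,.046]).astype(int); r=proj(s,[.57,-.044,.061]).astype(int);print(q,r)
v0=max(r[1]-25,0); c=s['image'][v0:q[1]+45,q[0]-50:q[0]+50,::-1]; k=min(600/c.shape[0],6); print(v0,q[0]-50,k)
cv2.imwrite('pics/w5c.png',cv2.resize(c,None,fx=k,fy=k,interpolation=cv2.INTER_CUBIC))
E
```

```text
[ 0.12287639  0.14345486 -0.14499974] 0.030794073466756874 [ 0.41650895 -0.06878506  0.16939695] [-1.79992568e+02 -5.71322549e-02  8.73323355e+00]
[320 129] [319  -2]
0 270 3.4482758620689653
```

View pics/w5c.png

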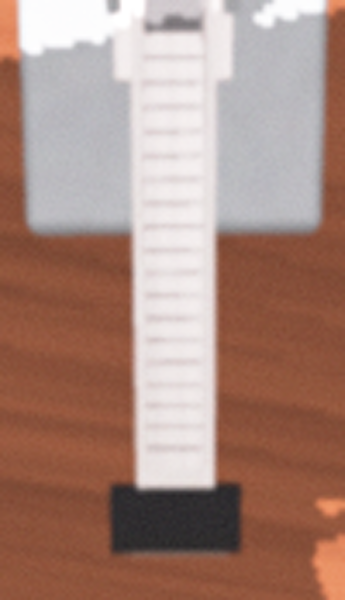

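The last crop shows the strip down in the channel: rail walls visible on both sides, follower at its back at crop (172,25), pad at crop (175,520). I'll check the back end numerically, then close the fingers and go in front of the pad.

```bash
python3 - <<'E'
from h import *
import pickle
s=pickle.load(open('w5.pkl','rb')); g=s['image'].astype(float).mean(2)
print(g[0:16,317:323].mean(1).astype(int)); print(g[125:170,317:323].mean(1).astype(int))
y=np.radians(8.7); d=np.array([np.cos(y),np.sin(y)])
for v in (7,8,9): print(v,d@ray(s,320,v,.058)[:2])
for v in (140,160): print(v,d@ray(s,320,v,.046)[:2])
E
```

```text
[205 205 206 196 169 140 128 127 150 198 230 236 237 237 237 231]
[231 231 232 226 211 211 225 231 231 231 230 229 228 227 227 212 155  79
  47  45  45  46  45  46  46  45  45  46  45  46  45  45  44  46  66  92
 102  98  96  92  92  91  95  98 101]
7 0.5516868423142314
8 0.5510109627467933
9 0.5503341069233711
140 0.4515683069013253
160 0.4340233731011148
```

Emit:
jog_arm([
  [[0, 0.003, -0.001, 0.04, 0, 0, 0], [0, 0.003, -0.001, 0.08, 0, 0, 0], [0, 0.003, -0.001, 0.12, 0, 0, 0], [0, 0.003, -0.001, 0.135, 0, 0, 0], [0, 0.003, -0.001, 0.135, 0, 0, 0], [0, 0.003, -0.001, 0.135, 0, 0, 0]],
])

```text
clock: 12.5
tool_pos: [0.42, -0.0673, 0.0344]
orientation: [180.0, 0.0, 8.7]
force: [-0.4, -0.1, 0.3]
opening: 0.0007
gripper_force: 0.0
```

Emit:
jog_arm([
  [[0, 0.008, 0, 0, 0, 0, 0], [0, 0.014, 0, 0, 0, 0, 0], [0, 0.017, 0, 0, 0, 0, 0], [0, 0.02, 0, 0, 0, 0, 0], [0, 0.023, 0, 0, 0, 0, 0], [0, 0.026, 0, 0, 0, 0, 0], [0, 0.029, 0, 0, 0, 0, 0], [0, 0.032, 0, 0, 0, 0, 0], [0, 0.032, 0, 0, 0, 0, 0]],
])

```text
clock: 13.62
tool_pos: [0.4509, -0.0626, 0.0342]
orientation: [180.0, 0.0, 8.7]
force: [-3.3, -1.0, -0.6]
opening: 0.0007
gripper_force: 1.7
```

Emit:
jog_arm([
  [[0, 0.005, 0, 0, 0, 0, 0], [0, 0.01, 0, 0, 0, 0, 0], [0, 0.016, 0, 0, 0, 0, 0], [0, 0.022, 0, 0, 0, 0, 0], [0, 0.028, 0, 0, 0, 0, 0], [0, 0.034, 0, 0, 0, 0, 0], [0, 0.04, 0, 0, 0, 0, 0], [0, 0.045, 0, 0, 0, 0, 0], [0, 0.045, 0, 0, 0, 0, 0]],
])

```text
clock: 14.75
tool_pos: [0.4953, -0.0556, 0.0342]
orientation: [-180.0, 0.0, 8.7]
force: [-5.1, 0.6, 0.4]
opening: 0.0003
gripper_force: 2.3
```

Emit:
jog_arm([
  [[0, 0.005, 0, 0, 0, 0, 0], [0, 0.01, 0, 0, 0, 0, 0], [0, 0.015, 0, 0, 0, 0, 0], [0, 0.02, 0, 0, 0, 0, 0], [0, 0.025, 0, 0, 0, 0, 0], [0, 0.03, 0, 0, 0, 0, 0], [0, 0.033, 0, 0, 0, 0, 0], [0, 0.033, 0, 0, 0, 0, 0]],
])

```text
clock: 15.75
tool_pos: [0.5273, -0.0505, 0.0341]
orientation: [-180.0, 0.1, 8.7]
force: [-6.7, 1.9, 1.9]
opening: 0.0006
gripper_force: 3.0
```

Emit:
jog_arm([
  [[0, 0.0015, 0, 0, 0, 0, 0], [0, 0.003, 0, 0, 0, 0, 0], [0, 0.0045, 0, 0, 0, 0, 0], [0, 0.006, 0, 0, 0, 0, 0], [0, 0.0075, 0, 0, 0, 0, 0], [0, 0.009, 0, 0, 0, 0, 0], [0, 0.009, 0, 0, 0, 0, 0]],
])

```text
clock: 16.62
tool_pos: [0.5339, -0.0496, 0.0339]
orientation: [-180.0, 0.3, 8.7]
force: [-12.5, 2.2, 7.2]
opening: 0.0004
gripper_force: 6.0
```

Emit:
jog_arm([
  [[0, 0.001, 0, 0, 0, 0, 0], [0, 0.002, 0, 0, 0, 0, 0], [0, 0.003, 0, 0, 0, 0, 0], [0, 0.004, 0, 0, 0, 0, 0], [0, 0.004, 0, 0, 0, 0, 0]],
])

```text
clock: 17.25
tool_pos: [0.5376, -0.0491, 0.0339]
orientation: [-180.0, 0.3, 8.7]
force: [-12.6, 2.8, 7.9]
opening: 0.0003
gripper_force: 6.3
```

Emit:
jog_arm([
  [[0, 0.001, 0, 0, 0, 0, 0], [0, 0.002, 0, 0, 0, 0, 0], [0, 0.003, 0, 0, 0, 0, 0], [0, 0.004, 0, 0, 0, 0, 0], [0, 0.004, 0, 0, 0, 0, 0]],
])

```text
clock: 17.88
tool_pos: [0.5436, -0.0481, 0.0339]
orientation: [-180.0, 0.1, 8.7]
force: [-6.2, 2.0, 0.8]
opening: 0.0003
gripper_force: 3.1
```

Emit:
jog_arm([
  [[0, -0.001, 0, 0, 0, 0, 0], [0, -0.002, 0, 0, 0, 0, 0], [0, -0.003, 0, 0, 0, 0, 0], [0, -0.004, 0, 0, 0, 0, 0], [0, -0.004, 0, 0, 0, 0, 0], [0, -0.004, 0, 0, 0, 0, 0]],
])

```text
clock: 18.62
tool_pos: [0.541, -0.0487, 0.0345]
orientation: [180.0, -0.0, 8.7]
force: [-0.6, -0.1, 0.9]
opening: 0.0005
gripper_force: 0.0
```

Emit:
jog_arm([
  [[0, -0.03, 0, 0, 0, 0, 0], [0, -0.08, 0, 0, 0, 0, 0], [0, -0.08, 0, -0.06, 0, 0, 0], [0, -0.08, 0, -0.12, 0, 0, 0], [0, -0.08, 0, -0.15, 0, 0, 0], [0, -0.08, 0, -0.15, 0, 0, 0]],
])

```text
clock: 19.38
tool_pos: [0.4634, -0.0606, 0.1873]
orientation: [-180.0, -0.4, 8.7]
force: [-0.2, 0.2, -0.6]
opening: -0.0001
gripper_force: 0.0
```

```bash
python3 - <<'E'
from h import *
s=snap('wrist','pics/w6.png'); g=s['image'].astype(float).mean(2)
y=np.radians(8.7); d=np.array([np.cos(y),np.sin(y)]); n=np.array([-np.sin(y),np.cos(y)])
c=np.array([.5034,-.0542])
print('origin d',d@np.array([.5323,-.0507])+.045)
for a in np.arange(-.03,.08,.003):   # along line at z=.046
    X=c+d*a; p=proj(s,[*X,.046]); u,v=p.round().astype(int)
    print(round(float(d@X),4),u,v,int(g[v-0:v+1,u-3:u+4].mean()) if 0<=v<400 else None)
E
```

```text
origin d 0.5635063723617283
0.4594 321 182 95
0.4624 321 179 98
0.4654 321 176 92
0.4684 321 173 85
0.4714 321 170 94
0.4744 321 167 89
0.4774 321 164 88
0.4804 321 161 86
0.4834 321 157 92
0.4864 321 154 96
0.4894 321 151 96
0.4924 321 148 89
0.4954 321 145 89
0.4984 321 141 88
0.5014 321 138 91
0.5044 321 135 88
0.5074 321 132 83
0.5104 321 128 86
0.5134 321 125 88
0.5164 321 122 93
0.5194 321 118 174
0.5224 321 115 181
0.5254 321 111 179
0.5284 321 108 178
0.5314 321 104 177
0.5344 321 101 179
0.5374 321 98 181
0.5404 321 94 148
0.5434 321 91 52
0.5464 321 87 48
0.5494 321 83 49
0.5524 321 80 49
0.5554 321 76 51
0.5584 321 73 156
0.5614 321 69 229
0.5644 321 65 220
0.5674 321 62 232
```

```bash
python3 -c "
from plant import ctrl
print(ctrl.close_job())"
```

```text
the job is handed in; nothing more can be done
None
```

I loaded the full strip into the rail, let go of it, and pushed the rail in about 107 mm until it snapped; it stayed in after the arm backed off, and the job is handed in (19.4 s on the robot's clock).

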